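# Stow the ice scraper, then peel off and present the top drip tray

## Robot

A 6-joint arm with a two-finger parallel gripper is mounted at the origin on the work surface. World frame = base frame: x ahead of the robot, y to its left, z up, the work surface at z = 0. Lengths are in m, angles in degrees, forces in N, time in s.
With the tool pointing down it reaches from about 0.375 to 0.925 m from the base axis. Payload 5.7 kg.
Tool frame: the origin (TCP) lies at the very end of the fingers, on their centre line; the grasp point (between the pads) lies 19 mm behind it; z points along the fingers, y is the line along which they close (so a half turn about z gives the same grasp; the last joint's range is limited). The gripper opens to 88 mm and grips with 3 to 60 N. Pads are 20 mm wide; open, the fingers measure 115 mm over their backs; the gripper's body (75 mm by 178 mm) begins 61 mm behind the grasp point.
Start: joints at [59.696, 20.558, 86.54, -0, 72.909, -6.595], TCP at [0.241, 0.549, 0.184] pointing down, gripper open.
Joint ranges: [-170.27, 170.27], [-57.76, 135], [12.27, 136.19], [-55.21, 235.2], [11.17, 155.16], [-170.74, 170.74]. Speed limits (degrees/s): [136.94, 136.94, 180, 180, 180, 180].

## Interface

Orientations are given as [roll, pitch, yaw] about the fixed x, y, z axes, in that order (R = Rz(yaw) Ry(pitch) Rx(roll)).
In Python, from cell import manip gives the robot as it stands.
- The arm moves only by the shell command python3 -m creep 'ROWS' [FORCE]. ROWS is JSON, a list of rows, each a list of 7 numbers: the shift along the tool's x, y, z as a fraction of full scale, then the turn, a rotation vector about the tool's x, y, z as a fraction of full scale, then the closure in counts, from 0 (fully open) to 255 (shut). A call has exactly 10 rows; each row is the pose to reach, as a shift and turn from the pose commanded when the call began, along the tool's axes at that moment; what a row does not reach only later rows make up. Full scale, the value 1, is 0.25 m for a shift and pi/4 rad for a turn. A row lasts 1/12 s, in which the tool goes at most 41.7 mm and 7.16 degrees, less where a joint would pass 70% of its speed; a pose out of reach is approached as far as the arm can. A call with a number of a shift or a turn outside -1 to 1 is refused whole. A call with a gripper value outside its range is refused whole. The fingers move at their own pace and stop on an object; FORCE is the grip in N (left out, the last holds). Time passes only in rows, so rows that repeat a pose let the fingers close, or fill a call up. It gives the time, the measured TCP pose, the force, the opening and the grip force at its end, in the units of the state.
- manip.get_state(): the state, without advancing time (a new reading comes with each control period).
- manip.get_image(name): name is "scene" or "side" or "wrist"; returns a dict with "image" (384x512x3 uint8, red, green, blue), "z_map" (384x512 float32, m along the optical axis (not along the pixel's ray), 0 where there is no reading), "intrinsics" (3x3 intrinsics, pixels), "origin" and "orientation" of the camera in the world. Camera axes: x right, y up, looking along -z (the intrinsics and any distortion apply to the point x, -y, -z); pixel columns grow to the right and rows downward; lengths in m; the calibration is good to about 2 mm. The wrist camera is an equidistant fisheye: a pixel r from the principal point sees the ray r / f radians off the axis. A picture is of the moment at which its call begins.
- manip.hand_in(): hands the job in; it is judged then, once.
The state is a dict: "time_s": time; "q": joint angles; "dq": joint speeds; "tau": joint torques, N m; "position": TCP position; "eef_rot": TCP orientation; "ft_force": force on the tool from outside, world axes, zero at the start; "torque": the same for the moment, N m; "finger_gap": finger opening in m; "finger_force": force on a finger pad.
Only numpy, scipy, OpenCV 4.12 (cv2) and the standard library are available. Lean on these libraries where they do the work, as an engineer would, in place of code of your own. Each camera call takes 0.05 s, during which the arm holds its last target. There are 200 camera calls.

## Task

Take the red ice scraper off the stack of blue trays and push its handle down past the two sprung orange jaws until it is fully home in the fork clip, black band midway between the jaws, and let it go there. Then peel the top tray off the sticky stack: pull its orange tab up to raise that corner well clear first while the opposite corner still rests on the stack, and leave the other trays where they are. Finish while still holding the tray, level and well clear (at least a hand's breadth, 10 cm) above the green-topped rubber mat, centred over it, for me to take; do not put it down or let go, and leave the jug, funnel and screwdriver alone.

Things in the scene. Friction and masses are not known exactly. Their poses are not given: they have to be found in the camera images.
- scraper: red ice scraper, 120 g: round handle 16 mm thick, 220 mm long, black band 40 mm long at its middle (grip there); flat blade 90 mm wide at one end (tool spans x -110 to +160 mm). Origin on the handle's axis, mid-band; x along the handle to the blade, z up. Starts lying across the top tray's rims over its open middle, axis 63 mm above the work surface
- clip: fixed plate 130 x 64 mm with two black forks open upwards at x = +37 and -37 mm, 14 mm thick along x (60 mm free between them for fingers). Origin: centre of the underside; the rod lies along x, either way round. Slots 20 mm wide at y = 0; rod home when its axis is 55 mm above the origin. Lead-in at +y, jaws at -y; 84 mm high, 8 mm between the forks
- jaw_a (a joint): sprung orange jaw over the fork at clip x = +37 mm, hinged along clip x at y = -16 mm, 79 mm up. 0 rad = closed across the mouth; grows to about 0.5 as the rod pushes it down and aside, snaps back to 0 over a seated rod and keeps it from rising. The two jaws together resist with less than 15 N
- jaw_b (a joint): the same jaw over the fork at clip x = -37 mm
- tray: top tray, pressed blue, 150 g, 140 x 200 mm (x, y) over its 10 mm flat rim, 34 mm high, sloping sides. Origin: centre of its underside, z up. At the start origin 21 mm, rim top 55 mm above the work surface. Three springy yellow lugs of the stack lap over its rim at (70, 60), (-70, 60), (70, -60) mm; each lets go with 1 to 3 N once the rim there has risen about 10 mm
- tray_tab (a point): grip point in the orange upright tab on the top tray's corner, at tray (59, 86, 58) mm; axes as the tray's. Tab 10 mm thick, 28 mm wide; its top is 12 mm above and the rim 24 mm below this point. Its thickness runs at 0.96 rad from tray x towards tray y (about the diagonal to the opposite corner): close the fingers along that
- tray_far (a point): opposite corner of the top tray, underside of the rim, at tray (-67, -97, 31) mm; the corner about which the tray tips while it is being peeled. 52 mm above the work surface while it rests on the stack
- stack: the other trays, 800 g, nested as one loose piece standing on the work surface, 140 x 200 mm, blue, rim's top 52 mm above its origin (centre of the underside); axes as the tray's at the start
- mat: fixed rubber mat 140 x 120 x 3 mm with a green top; origin at the centre of its underside: the tray is presented above it
- jug: closed grey jug 85 x 120 mm, 185 mm high, bystander; origin at the centre of its underside
- funnel: steel funnel standing on its mouth, 110 mm in diameter, 118 mm high, bystander; origin at the centre of its underside
- screwdriver: stubby screwdriver lying flat, 110 mm long, bystander
There are look-alikes about, which are no part of the job. Leave any brown look-alike of the tray alone.

How it is judged (in metres and radians):
On the way, in this order (a step that is already met when the one before it is completed fails the run):
1. the scraper's handle is home in both forks, the jaws shut over it, and it has been let go (x of scraper in the frame of clip between -0.022 and 0.022 m and y of scraper in the frame of clip between -0.007 and 0.007 m and z of scraper in the frame of clip between 0.049 and 0.061 m and angle between the x axis of scraper and the x axis of clip, either way round below 0.09 rad and value of joint each of jaw_a, jaw_b below 0.2 rad and contact force between the fingers and scraper below 0.1 N), for 0.2 s.
2. held by the fingers, the tab's corner is raised 30 mm or more while the opposite corner is still within 10 mm of its place on the stack (z of tray_tab in the frame of stack above 0.109 m and z of tray_far in the frame of stack below 0.062 m and horizontal distance between tray_far and stack below 0.145 m and contact force between the fingers and tray above 1 N), for 0.1 s.
At the end, for the whole second after the job is handed in: Fingers hold the tray still, level within 15 deg, underside 100+ mm up, centre within 50 mm of the mat's, off the stack; scraper home in the clip (22 mm along, 7 mm across, 6 mm in height, 5 deg), jaws shut, let go; other trays flat, within 40 mm of their start (all of step 1 and height (world z) of tray above 0.1 m and angle between tray's own z axis and vertical below 0.26 rad and horizontal distance between tray and mat below 0.05 m and contact force between the fingers and tray above 1 N and contact force between tray and stack below 0.05 N and linear speed of tray below 0.05 m/s and height (world z) of stack below 0.004 m and angle between stack's own z axis and vertical below 0.05 rad and distance of stack from where it was at the start of the episode below 0.04 m); the arm keeps its last pose, push and grip.
It fails at once if the rest of the stack is lifted, tipped or dragged along (height (world z) of stack above 0.02 m or angle between stack's own z axis and vertical above 0.2 rad or distance of stack from where it was at the start of the episode above 0.05 m).
It fails at once if the tray is tipped past 45 degrees (angle between tray's own z axis and vertical above 0.785 rad).
It fails at once if a bystander is disturbed (distance of any of jug, funnel, screwdriver from where it was at the start of the episode above 0.03 m).
It also fails if it takes over 61 s, if anything falls off the work surface, if the arm or the gripper's body presses on something with over 40 N, if the wrist force passes 120 N, or if a joint passes its speed limit or range.

## Working session

There is one attempt and no reset: what is moved stays moved. The work goes in short steps, Python scripts to look and compute and a shell command to move; the robot and the scene stay as the last step left them, time stands still between calls to the robot, and variables do not carry over. Pictures are saved under pics/ and viewed, at most 10 in all, crops included, and the job is handed in when it is done.

```bash
mkdir -p pics; ls; cat > h.py <<'E'
import numpy as np, cv2
from cell import manip
from scipy.spatial.transform import Rotation as Rn
def cam(n):
    d=manip.get_image(n); o=d["orientation"]; d["R"]=np.array(o) if np.size(o)==9 else None
    return d
def save(n,d): cv2.imwrite(n,cv2.cvtColor(d["image"],cv2.COLOR_RGB2BGR))
E
python3 - <<'E'
from h import *
for n in ("scene","side"):
    d=manip.get_image(n); save(f"pics/{n}0.png",d)
    np.savez(f"{n}0.npz",**{k:v for k,v in d.items()})
    print(n,d["intrinsics"],d["origin"],d["orientation"],[k for k in d])
print(manip.get_state())
E
```

```text
pics
scene [[407.36095696   0.         260.64190134]
 [  0.         407.36095696 193.17228161]
 [  0.           0.           1.        ]] [1.04009903 0.45984272 0.94556255] [ 40.46581135   0.56641177 132.28269505] ['image', 'z_map', 'intrinsics', 'origin', 'orientation']
side [[409.11618565   0.         253.18884657]
 [  0.         409.11618565 192.39072499]
 [  0.           0.           1.        ]] [ 0.06979854 -0.64879195  0.96065852] [ 40.56965219   1.00452553 -36.14328161] ['image', 'z_map', 'intrinsics', 'origin', 'orientation']
{'time_s': 0.1, 'q': array([ 5.96980990e+01,  2.05935305e+01,  8.65934108e+01, -5.25042632e-04,
        7.29063098e+01, -6.59430607e+00]), 'dq': array([-0.01275847, -0.20410511, -0.1668841 ,  0.04250269, -0.0291797 ,
        0.00270019]), 'tau': array([ 4.24307927e-05, -5.16366291e+01, -2.71404362e+01,  6.76392275e-02,
        2.78197130e-02, -3.67371695e-05]), 'position': array([0.24090198, 0.54877128, 0.18319242]), 'eef_rot': array([-1.79907308e+02, -1.02105231e-02,  1.56292552e+02]), 'ft_force': array([-0.60085397, -0.48911857,  0.0017707 ]), 'torque': array([ 0.00144843,  0.03913576, -0.05285776]), 'finger_force': 0.0, 'finger_gap': 0.08769283494025307}
```

View pics/scene0.png

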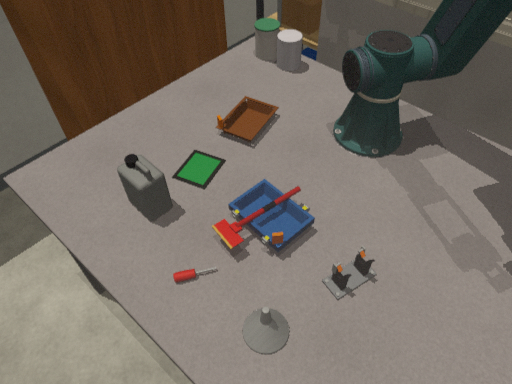

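View pics/side0.png

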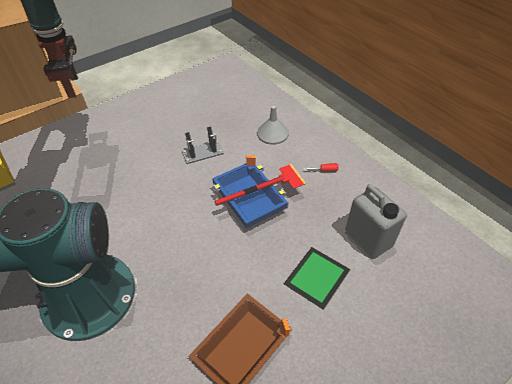

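The scene view shows the blue stack at (272,212), with the red scraper across it: blade (229,234), band about (268,208), orange tab (278,238). The clip is at (350,275), the mat at (200,168), the jug at (147,187), the funnel at (266,325).

Things that could be mistaken for the targets:
- Red: the scraper (265,210) or the screwdriver (185,275). I choose the one with the flat blade lying on the trays.
- Tray: blue (272,212) or brown (248,120). I choose blue.
- Orange: tray tab (278,238), brown tray's tab (221,122) or the clip jaws (340,268) and (362,252). I choose the tab on the blue tray.

Next I measure each of these.

```bash
cat >> h.py <<'E'
def load(n): return dict(np.load(n))
def Rc(d): return Rn.from_euler("xyz",d["orientation"],degrees=True).as_matrix()
def rays(d,uv):
    uv=np.atleast_2d(uv).astype(float);K=d["intrinsics"]
    c=np.c_[(uv[:,0]-K[0,2])/K[0,0],-(uv[:,1]-K[1,2])/K[1,1],-np.ones(len(uv))]
    return c@Rc(d).T
def plane(d,uv,z):
    r=rays(d,uv);o=d["origin"];return o+r*((z-o[2])/r[:,2])[:,None]
def cloud(d):
    v,u=np.mgrid[:384,:512];r=rays(d,np.c_[u.ravel(),v.ravel()])
    return (d["origin"]+r*d["z_map"].reshape(-1,1)).reshape(384,512,3)
def hsv(d): return cv2.cvtColor(d["image"],cv2.COLOR_RGB2HSV)
def mask(d,lo,hi): return cv2.inRange(hsv(d),np.array(lo),np.array(hi))>0
def red(d): return mask(d,(0,150,80),(5,255,255))|mask(d,(175,150,80),(180,255,255))
def rect(P): return cv2.minAreaRect(P[:,:2].astype(np.float32)*1000)
E
python3 - <<'E'
from h import *
for n in ("scene","side"):
    d=load(n+"0.npz");C=cloud(d);print("==",n)
    names=dict(red=red(d),orange=mask(d,(6,170,120),(17,255,255)),blue=mask(d,(100,120,40),(125,255,255)),green=mask(d,(45,100,60),(75,255,255)),yellow=mask(d,(22,150,120),(33,255,255)))
    for k,m in names.items():
        N,L,S,c=cv2.connectedComponentsWithStats(m.astype(np.uint8))
        for i in range(1,N):
            if S[i,4]<8: continue
            P=C[(L==i)&(C[...,2]>-.01)]
            P=P[np.abs(P[:,0])<1.2]
            if len(P)<5 : continue
            print(k,S[i].tolist(),c[i].round(1),"med",np.median(P,0).round(4),"z",np.percentile(P[:,2],[2,98]).round(3),"rect",[np.round(x,1) for x in rect(P)])
E
```

```text
== scene
red [274, 187, 26, 17, 122] [286.8 195. ] med [0.4488 0.0097 0.0692] z [0.065 0.073] rect [array([739.7, 211.3]), array([776.9,  66. ]), np.float64(34.7)]
red [215, 208, 49, 39, 551] [234.9 228.1] med [ 0.6341 -0.0184  0.0599] z [0.055 0.072] rect [array([604.1, -35. ]), array([137. ,  90.5]), np.float64(11.1)]
red [174, 269, 22, 13, 177] [184.1 274.8] med [ 0.7959 -0.0386  0.0227] z [0.014 0.027] rect [array([926.3, 198.6]), array([567.4,  52.5]), np.float64(61.2)]
orange [228, 109, 39, 28, 373] [247.6 122.5] med [ 0.236  -0.3472  0.0021] z [-0.002  0.034] rect [array([631.2,   7.9]), array([1212.2,  129.1]), np.float64(41.8)]
orange [217, 116, 5, 5, 15] [219.2 117.9] med [ 0.3394 -0.3791  0.0691] z [0.019 0.073] rect [array([ 316. , -405.8]), array([93.6, 12.4]), np.float64(49.5)]
orange [214, 225, 19, 22, 29] [222.2 235. ] med [ 0.6609 -0.0363  0.0582] z [0.055 0.062] rect [array([661.5, -33.2]), array([83.6,  3.8]), np.float64(80.1)]
orange [273, 232, 10, 5, 31] [277.3 234. ] med [0.5793 0.0864 0.0899] z [0.087 0.093] rect [array([578.2,  85.9]), array([ 9.2, 23.7]), np.
[... 2921 characters left out ...]
  0.006] rect [array([ 300.5, -435.2]), array([617.5, 118.8]), np.float64(31.9)]
yellow [0, 158, 7, 12, 26] [  1.9 163.9] med [-0.044   0.5221  0.0826] z [0.063 0.092] rect [array([-44.6, 530.8]), array([31.2,  6.3]), np.float64(87.8)]
yellow [257, 165, 4, 4, 12] [258.7 166.8] med [0.5876 0.057  0.0583] z [0.01  0.763] rect [array([ 348.4, -271.4]), array([938.1,   9.2]), np.float64(54.1)]
yellow [216, 185, 4, 3, 9] [217.3 185.9] med [0.4418 0.0682 0.0591] z [0.055 0.062] rect [array([443.5,  66.6]), array([12.8,  7.5]), np.float64(77.2)]
yellow [279, 190, 4, 4, 12] [280.7 191.8] med [ 0.577  -0.0621  0.0588] z [0.057 0.061] rect [array([577.1, -62.3]), array([13.2,  8.2]), np.float64(74.8)]
```

```bash
python3 - <<'E'
from h import *
a=load("scene0.npz")["image"][170:310,210:400];b=load("side0.npz")["image"][115:235,170:310]
a=cv2.resize(a,None,fx=4,fy=4,interpolation=cv2.INTER_CUBIC)
cv2.imwrite("pics/crop1.png",a[...,::-1])
E
```

```text
(no output)
```

View pics/crop1.png

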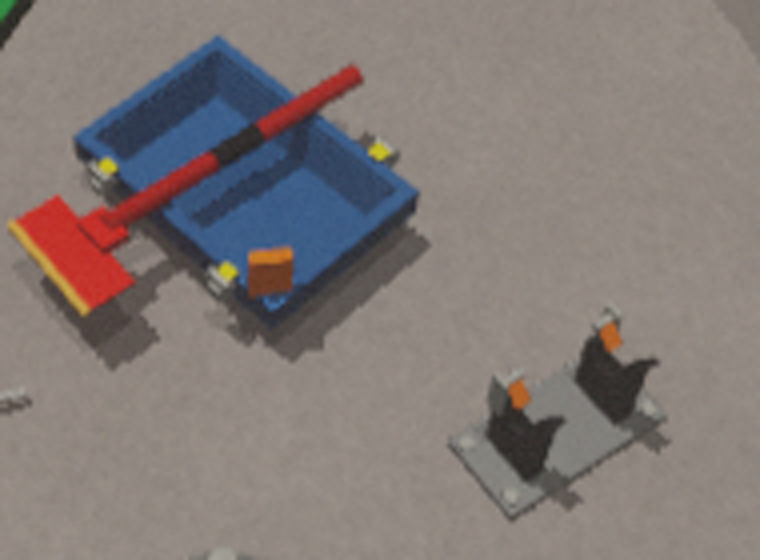

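The crop at 4x confirms the choice. The red scraper with the orange-edged blade is at crop (70,255) and its black band at (240,143). The orange tab is at (270,270). The clip has jaws at (517,392) and (611,335), with the lead-in prongs on the right. Next I fit the rod and clip precisely and locate the bystanders.

```bash
python3 - <<'E'
from h import *
for n in ("scene","side"):
    d=load(n+"0.npz");C=cloud(d);H=hsv(d);print("==",n)
    def near(c,r): return np.hypot(C[...,0]-c[0],C[...,1]-c[1])<r
    # handle: red or dark above the rim
    hm=(red(d)|(H[...,2]<60))&near((.51,.0),.13)&(C[...,2]>.058)
    N,L,S,c=cv2.connectedComponentsWithStats(hm.astype(np.uint8)); print(S[1:,4].tolist())
    dark=(H[...,2]<60)&(H[...,1]<150)&near((.51,.0),.08)&(C[...,2]>.058)
    P=C[hm&~dark&red(d)&near((.51,0),.1)];f=cv2.fitLine(P[:,:2].astype(np.float32),cv2.DIST_HUBER,0,.001,.001).ravel()
    if f[0]<0:f[:2]*=-1
    print("red axis yaw",np.degrees(np.arctan2(f[1],f[0])).round(2),"y at x=.5",(f[3]+f[1]/f[0]*(.5-f[2])).round(4))
    v,u=np.nonzero(dark);print("band px",u.mean().round(1),v.mean().round(1),len(u),"mean",C[dark].mean(0).round(4), "ray@.068",plane(d,[[u.mean(),v.mean()]],.068).round(4))
    # end of handle
    t=C[hm&red(d)];s=(t[:,:2]-f[2:])@f[:2];print("handle min end",(f[2:]+f[:2]*s.min()).round(4))
    # clip
    w=np.radians(-13.8);ax=np.array([np.cos(w),np.sin(w)]);ay=np.array([-ax[1],ax[0]]);c0=np.array([.51,.27])
    reg=near(c0,.11)&(C[...,2]>.012)&(C[...,2]<.1)
    P=C[reg];q=(P[:,:2]-c0)@np.c_[ax,ay]
    for z0,z1 in((.012,.03),(.03,.05),(.05,.07),(.07,.09)):
        for s in(1,-1):
            k=(P[:,2]>z0)&(P[:,2]<z1)&(q[:,0]*s>0)
            if k.sum()>4: print(z0,s,k.sum(),"x",np.percentile(q[k,0],[3,50,97]).round(4),"y",np.percentile(q[k,1],[3,50,97]).round(4))
    om=mask(d,(5,150,90),(17,255,255))&near(c0,.09)&(C[...,2]>.06);N,L,S,c=cv2.connectedComponentsWithStats(om.astype(np.uint8))
    for i in range(1,N): print("jaw",S[i,4],C[L==i].mean(0).round(4))
    Q=plane(d,np.argwhere(near(c0,.1)&(C[...,2]>.0045)&(C[...,2]<.012))[:,::-1],.008)
    print("plate",len(Q),rect(Q))
    g=mask(d,(45,100,60),(75,255,255))&near((.5,-.3),.15);v,u=np.nonzero(g);print("mat",rect(plane(d,np.c_[u,v],.003)))
    for nm,cc,zz in(("jug",(.7,-.25),.14),("funnel",(.75,.2),.0)):
        k=near(cc,.2)&(C[...,2]>max(zz,.03));P=C[k];
        if len(P):print(nm,len(P),rect(P),P[:,2].max().round(3))
E
```

```text
== scene
[426, 1, 1, 6]
red axis yaw -10.53 y at x=.5 0.0002
band px 269.2 206.0 62 mean [ 0.5109 -0.0011  0.0686] ray@.068 [[ 0.5106 -0.0014  0.068 ]]
handle min end [0.4051 0.0179]
0.012 1 63 x [0.0338 0.0442 0.0605] y [-0.0159  0.0078  0.0237]
0.012 -1 64 x [-0.0393 -0.0295 -0.0279] y [-0.0122  0.0089  0.0244]
0.03 1 89 x [0.032  0.0434 0.0454] y [-0.0143  0.0039  0.0232]
0.03 -1 98 x [-0.0429 -0.0304 -0.028 ] y [-0.0133  0.0047  0.0245]
0.05 1 60 x [0.0333 0.0442 0.0474] y [-0.0189 -0.      0.0233]
0.05 -1 61 x [-0.0424 -0.0321 -0.0289] y [-0.0163  0.014   0.0244]
0.07 1 77 x [0.0307 0.0402 0.0481] y [-0.0177 -0.0078  0.0277]
0.07 -1 66 x [-0.0461 -0.037  -0.0284] y [-0.0167 -0.0064  0.0288]
jaw 22 [0.4741 0.2749 0.0733]
jaw 22 [0.5463 0.2562 0.0737]
plate 706 ((515.2959594726562, 280.43670654296875), (111.4622802734375, 162.8585968017578), 79.48164367675781)
mat ((504.3871154785156, -308.93780517578125), (118.35818481445312, 97.59941864013672), 17.038558959960938)
jug 1016 ((702.8909301757812, -302.5536193847656), (120.3450698852539, 82.34070587158203), 87.86466217041016) 0.187

[... 563 characters left out ...]
1 46 x [0.0297 0.0365 0.0445] y [-0.0235 -0.0103  0.0197]
0.05 -1 36 x [-0.0475 -0.038  -0.0307] y [-0.0213 -0.0088  0.0196]
0.07 1 39 x [0.0281 0.0372 0.0451] y [-0.0227  0.0151  0.0247]
0.07 -1 38 x [-0.0481 -0.0396 -0.0309] y [-0.0227  0.0187  0.0266]
plate 360 ((499.0972595214844, 265.78363037109375), (90.95005798339844, 155.58987426757812), 67.11593627929688)
mat ((503.7674560546875, -308.85321044921875), (115.5130615234375, 95.78044891357422), 17.204755783081055)
jug 1228 ((697.2332153320312, -307.27581787109375), (116.81051635742188, 85.4467544555664), 88.0488510131836) 0.187
funnel 342 ((747.3798217773438, 191.5063934326172), (58.228515625, 76.0322494506836), 50.99357604980469) 0.119
```

```bash
cat >> h.py <<'E'
def to(p,yaw,roll=180,pitch=0):
    s=manip.get_state();R0=Rn.from_euler("xyz",s["eef_rot"],degrees=True);R1=Rn.from_euler("xyz",[roll,pitch,yaw],degrees=True)
    d=R0.inv().apply(np.array(p)-s["position"])/.25;t=(R0.inv()*R1).as_rotvec()/(np.pi/4)
    print("t",round(s["time_s"],2),"shift",d.round(3),"turn",t.round(3),"| F",s["ft_force"].round(1),"gap",round(s["finger_gap"],4),round(s["finger_force"],1))
E
python3 - <<'E'
from h import *
d=load("scene0.npz");print("funnel base",plane(d,[[266,331]],0).round(3))
to((.509,-.005,.17),169.3)
E
python3 -m creep '[[-0.094,-0.08,0,0,0,-0.03,0],[-0.188,-0.16,0,0,0,-0.06,0],[-0.282,-0.24,0,0,0,-0.09,0],[-0.376,-0.32,0,0,0,-0.12,0],[-0.47,-0.4,0,0,0,-0.15,0],[-0.564,-0.48,0,0,0,-0.18,0],[-0.658,-0.56,0,0,0,-0.21,0],[-0.752,-0.64,0,0,0,-0.24,0],[-0.846,-0.72,0,0,0,-0.27,0],[-0.94,-0.8,0,0,0,-0.29,0]]' 60
python3 -c "
from h import *
to((.509,-.005,.17),169.3)"
```

```text
funnel base [[0.758 0.208 0.   ]]
t 0.1 shift [-1.873 -1.597  0.055] turn [-0.002 -0.    -0.289] | F [-0.6 -0.5  0. ] gap 0.0877 0.0
time_s: 0.93
position: [0.3761, 0.2702, 0.1837]
eef_rot: [-180.0, -0.0, 169.4]
ft_force: [0.5, 0.5, 0.3]
finger_gap: 0.0876
finger_force: 0.0
t 0.93 shift [-0.725 -0.984  0.055] turn [-0.    -0.     0.003] | F [0.5 0.5 0.3] gap 0.0876 0.0
```

```bash
python3 -m creep '[[-0.08,-0.11,0.005,0,0,0,0],[-0.16,-0.22,0.01,0,0,0,0],[-0.24,-0.33,0.015,0,0,0,0],[-0.32,-0.44,0.02,0,0,0,0],[-0.4,-0.55,0.025,0,0,0,0],[-0.48,-0.66,0.03,0,0,0,0],[-0.56,-0.77,0.04,0,0,0,0],[-0.65,-0.88,0.05,0,0,0,0],[-0.725,-0.984,0.055,0,0,0,0],[-0.725,-0.984,0.055,0,0,0,0]]' 60
python3 - <<'E'
from h import *
d=manip.get_image("wrist");np.savez("w1.npz",**d);save("pics/w1.png",d);print(d["intrinsics"][0],d["origin"],d["orientation"])
to((.509,-.005,.044),169.3)
E
```

```text
time_s: 1.77
position: [0.5115, -0.0085, 0.1699]
eef_rot: [-179.9, 0.1, 169.1]
ft_force: [0.9, -0.5, 0.0]
finger_gap: 0.0875
finger_force: 0.0
[297.31863964   0.         256.68500565] [0.43790736 0.00627049 0.37020895] [-1.60307251e+01 -1.35816083e-02  7.91455844e+01]
t 1.82 shift [0.004 0.004 0.503] turn [-0.001  0.    -0.004] | F [ 0.3 -0.3 -0.9] gap 0.0879 0.0
```

View pics/w1.png

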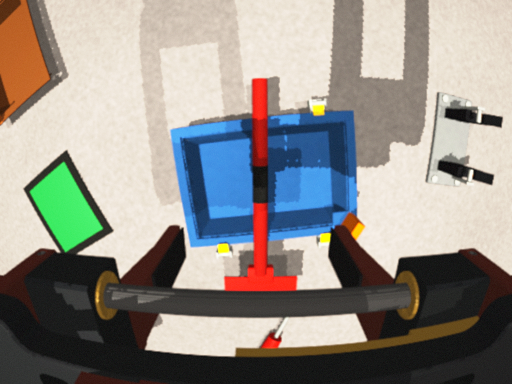

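The wrist view, with the fingers straddling the rod at the lower edge, shows the band at about (260,184) and the handle from (260,80) to (260,285). Blue tray rim corners are at (173,130), (353,112), (360,230) and (190,245). The clip plate is at (450,140), the tab at (354,226) and the mat at (68,203). I'll measure from this view.

```bash
cat >> h.py <<'E'
def wplane(d,uv,z):
    uv=np.atleast_2d(uv).astype(float);K=d["intrinsics"];x=uv[:,0]-K[0,2];y=uv[:,1]-K[1,2];r=np.hypot(x,y)+1e-9;th=r/K[0,0]
    c=np.c_[np.sin(th)*x/r,-np.sin(th)*y/r,-np.cos(th)];w=c@Rc(d).T;o=d["origin"]
    return o+w*((z-o[2])/w[:,2])[:,None]
E
python3 - <<'E'
from h import *
d=load("w1.npz");H=hsv(d)
v,u=np.nonzero(red(d)[:270,200:320]);u=u+200
P=wplane(d,np.c_[u,v],.065);f=cv2.fitLine(P[:,:2].astype(np.float32),cv2.DIST_HUBER,0,.001,.001).ravel();f[:2]*=np.sign(f[0])
print("rod yaw",np.degrees(np.arctan2(f[1],f[0])).round(2),"y at .509",(f[3]+f[1]/f[0]*(.509-f[2])).round(4))
b=np.zeros((384,512),bool);b[150:215,245:275]=(H[150:215,245:275,2]<60)&(H[150:215,245:275,1]<130);v,u=np.nonzero(b)
print("band",len(u),u.mean(),v.mean(),rect(wplane(d,np.c_[u,v],.065)))
for nm,m,z in(("mat",mask(d,(45,100,60),(75,255,255)),.003),("tab",mask(d,(6,150,100),(17,255,255))&(np.arange(512)>330)[None]&(np.arange(384)<240)[:,None],.085),("lug",mask(d,(22,150,120),(33,255,255))&(np.arange(384)<252)[:,None],.058)):
    N,L,S,c=cv2.connectedComponentsWithStats(m.astype(np.uint8))
    for i in range(1,N):
        if S[i,4]>10:
            q=np.argwhere(L==i)[:,::-1];print(nm,S[i,4],c[i].round(1),wplane(d,c[i],z).round(4),rect(wplane(d,q,z)))
# plate corners
m=np.zeros((384,512),np.uint8);s=H[85:195,420:500];pl=(abs(d["image"][85:195,420:500].astype(int)-[165,165,165]).max(2)<40)
print("plate col",d["image"][140,450],"table",d["image"][140,400],d["image"][60,470])
big=cv2.resize(d["image"][85:195,415:505],None,fx=6,fy=5.4,interpolation=cv2.INTER_CUBIC);cv2.imwrite("pics/w1c.png",big[...,::-1])
bl=mask(d,(95,120,40),(125,255,255));c,_=cv2.findContours(bl.astype(np.uint8),0,2);c=np.vstack([x for x in c if cv2.contourArea(x)>100])[:,0]
print("blue",rect(wplane(d,c,.055)))
E
```

```text
rod yaw -10.39 y at .509 -0.004
band 500 260.362 184.056 ((510.92645263671875, -4.496410369873047), (15.608867645263672, 40.38417053222656), 79.63936614990234)
mat 3534 [ 64.9 207.9] [[ 0.5044 -0.3031  0.003 ]] ((505.3382568359375, -307.8962707519531), (118.59446716308594, 99.6436767578125), 17.204490661621094)
tab 213 [350.9 223.2] [[0.5664 0.0839 0.085 ]] ((569.7366333007812, 85.6247329711914), (28.561128616333008, 17.6199893951416), 34.180503845214844)
lug 102 [318.2 109.8] [[0.4452 0.0707 0.058 ]] ((444.8410949707031, 70.57223510742188), (10.96390151977539, 9.620491981506348), 81.25426483154297)
lug 88 [357.7 230.5] [[0.5896 0.0988 0.058 ]] ((589.7571411132812, 98.53804016113281), (8.760932922363281, 16.298351287841797), 50.40603256225586)
lug 86 [325.1 237.1] [[0.5895 0.0585 0.058 ]] ((589.3236694335938, 58.38045883178711), (11.960640907287598, 10.24582290649414), 77.71217346191406)
lug 85 [222.9 247.6] [[ 0.5795 -0.0609  0.058 ]] ((578.8090209960938, -60.84054183959961), (12.111303329467773, 10.40170669555664), 80.02212524414062)
plate col [220 219 208] table [144 131 121] [235 225 209]
blue ((512.1406860351562, 4.78643798828125), (198.6481475830078, 140.2668914794922), 85.32434844970703)
```

View pics/w1c.png

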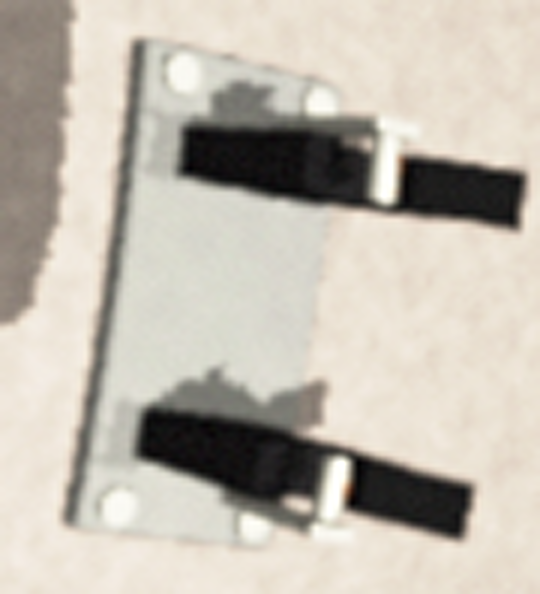

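The crop shows the plate's four white screws at crop (183,73), (321,102), (120,508) and (255,527), with the forks leaning outward by parallax. The screws' mean gives the clip's centre.

```bash
python3 - <<'E'
from h import *
d=load("w1.npz")
f=lambda L:np.array([[415+(a+.5)/6-.5,85+(b+.5)/5.4-.5] for a,b in L])
S=wplane(d,f([(183,73),(321,102),(120,508),(255,527)]),.009)[:,:2];E=wplane(d,f([(147,42),(337,85),(80,522),(268,545)]),.008)[:,:2]
for P in(S,E):
    print(P.round(4).tolist(),"c",P.mean(0).round(4),"yaw",[np.degrees(np.arctan2(*(P[j]-P[i])[::-1])).round(1) for i,j in((0,2),(1,3))],"len",[np.linalg.norm(P[j]-P[i]).round(4) for i,j in((0,2),(1,3),(0,1),(2,3))])
to((.5107,-.0047,.044),169.5)
E
python3 -m creep '[[0.002,-0.01,0.06,0,0,-0.004,0],[0.002,-0.01,0.12,0,0,-0.008,0],[0.002,-0.01,0.18,0,0,-0.008,0],[0.002,-0.01,0.24,0,0,-0.008,0],[0.002,-0.01,0.3,0,0,-0.008,0],[0.002,-0.01,0.36,0,0,-0.008,0],[0.002,-0.01,0.42,0,0,-0.008,0],[0.002,-0.01,0.47,0,0,-0.008,0],[0.002,-0.01,0.503,0,0,-0.008,0],[0.002,-0.01,0.503,0,0,-0.008,0]]' 60
python3 -c "
from h import *
to((.5107,-.0047,.044),169.5)"
```

```text
[[0.4504, 0.268], [0.4605, 0.3112], [0.5615, 0.2389], [0.574, 0.2814]] c [0.5116 0.2749] yaw [np.float64(-14.7), np.float64(-14.7)] len [np.float64(0.1149), np.float64(0.1173), np.float64(0.0444), np.float64(0.0443)]
[[0.4418, 0.2592], [0.4563, 0.3182], [0.5636, 0.2276], [0.5803, 0.2865]] c [0.5105 0.2729] yaw [np.float64(-14.5), np.float64(-14.3)] len [np.float64(0.1259), np.float64(0.128), np.float64(0.0608), np.float64(0.0612)]
t 1.82 shift [-0.003  0.006  0.503] turn [-0.001  0.    -0.008] | F [ 0.3 -0.3 -0.9] gap 0.0879 0.0
time_s: 2.65
position: [0.5056, -0.0048, 0.0429]
eef_rot: [180.0, -0.2, 169.7]
ft_force: [0.6, 0.2, 0.9]
finger_gap: 0.0876
finger_force: 0.0
t 2.65 shift [-0.02   0.004 -0.004] turn [ 0.    -0.005  0.005] | F [0.6 0.2 0.9] gap 0.0876 0.0
```

```bash
python3 -m creep '[[0,0,0,0,0,0,120],[0,0,0,0,0,0,180],[0,0,0,0,0,0,255],[0,0,0,0,0,0,255],[0,0,0,0,0,0,255],[0,0,0,0,0,0,255],[0,0,0,0,0,0,255],[0,0,0,0,0,0,255],[0,0,0,0,0,0,255],[0,0,0,0,0,0,255]]' 60
python3 -c "
from h import *
to((.5107,-.0047,.174),169.5)"
```

```text
time_s: 3.48
position: [0.5077, -0.006, 0.0445]
eef_rot: [-180.0, -0.0, 169.7]
ft_force: [0.2, -1.1, 0.0]
finger_gap: 0.0247
finger_force: 0.0
t 3.48 shift [-0.011  0.007 -0.518] turn [-0.    -0.     0.004] | F [ 0.2 -1.1  0. ] gap 0.0247 0.0
```

```bash
python3 -m creep '[[-0.011,0.006,0,0,0,0,255],[-0.011,0.006,0,0,0,0,255],[-0.011,0.006,0,0,0,0,255],[-0.011,0.006,0,0,0,0,255],[-0.011,0.006,0,0,0,0,255],[-0.011,0.006,0,0,0,0,255],[-0.011,0.006,-0.03,0,0,0,255],[-0.011,0.006,-0.1,0,0,0,255],[-0.011,0.006,-0.2,0,0,0,255],[-0.011,0.006,-0.3,0,0,0,255]]' 60
python3 -c "
from h import *
to((.511,.2735,.174),165.6)"
```

```text
time_s: 4.32
position: [0.5098, -0.0049, 0.1203]
eef_rot: [-180.0, -0.1, 169.7]
ft_force: [1.5, -0.3, 0.3]
finger_gap: -0.0001
finger_force: 0.0
t 4.32 shift [ 0.195  1.096 -0.215] turn [-0.    -0.002  0.091] | F [ 1.5 -0.3  0.3] gap -0.0001 0.0
```

The gap reads zero, so the fingers missed the rod. I look again.

```bash
python3 - <<'E'
from h import *
a=manip.get_image("scene");b=manip.get_image("side");np.savez("s1.npz",**a);np.savez("d1.npz",**b)
A=cv2.resize(a["image"][120:320,160:400],None,fx=2.2,fy=2.2);B=cv2.resize(b["image"][60:260,130:370],None,fx=1.1,fy=1.1)
cv2.imwrite("pics/look2.png",np.hstack([A,np.vstack([B,np.zeros((220,264,3),np.uint8)])])[...,::-1])
E
```

```text
(no output)
```

View pics/look2.png

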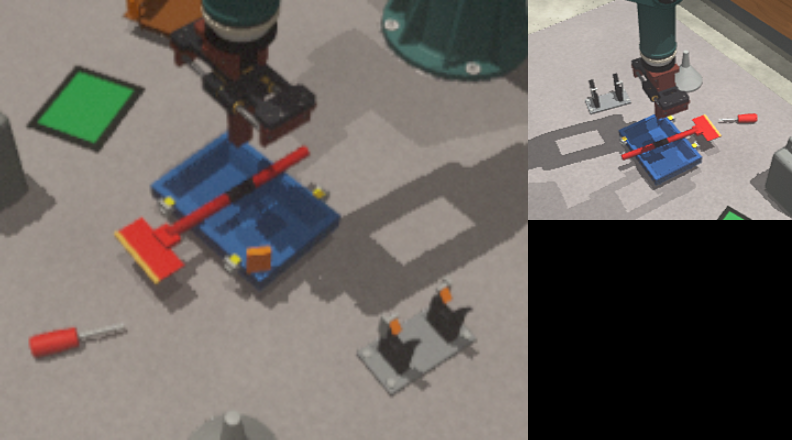

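```bash
python3 - <<'E'
from h import *
for n in("scene0","s1","side0","d1"):
    d=load(n+".npz");m=red(d);m[:, :200 if n[0] =="s" and n!="side0" else 0]=0
    v,u=np.nonzero(m&(cloud(d)[...,2]>.04)&(cloud(d)[...,2]<.15));P=plane(d,np.c_[u,v],.065)
    k=P[:,0]<.56;f=cv2.fitLine(P[k,:2].astype(np.float32),cv2.DIST_HUBER,0,.001,.001).ravel()
    C=cloud(d);z=C[...,2][v[k],u[k]]
    print(n,len(u),"slope",(f[1]/f[0]).round(4),"y@.51",(f[3]+f[1]/f[0]*(.51-f[2])).round(4),"minx",P[:,0].min().round(4),"zmed",np.median(z).round(4))
w=manip.get_image("wrist");np.savez("w2.npz",**w);H=hsv(w);save("pics/w2.png",w)
s=manip.get_state();print(s["position"],s["eef_rot"],s["finger_gap"],s["finger_force"],s["ft_force"])
E
```

```text
scene0 668 slope -0.1842 y@.51 -0.0042 minx 0.4013 zmed 0.0691
s1 670 slope -0.1844 y@.51 -0.0039 minx 0.4013 zmed 0.0688
side0 547 slope -0.1884 y@.51 -0.0065 minx 0.4003 zmed 0.0683
d1 514 slope -0.1891 y@.51 -0.0064 minx 0.4003 zmed 0.0679
[ 0.51253423 -0.00521394  0.12176094] [179.99597077   0.27802236 169.70150542] 0.00048657312468401845 0.0 [-0.4979117   0.34557741 -0.49251629]
```

View pics/w2.png

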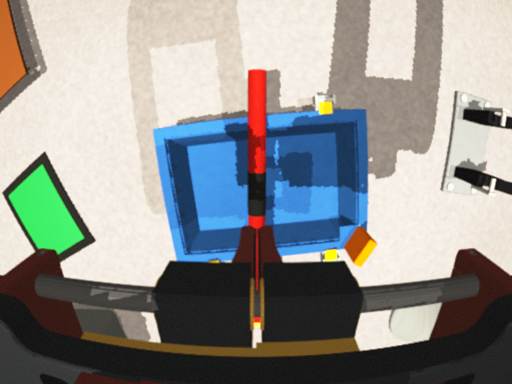

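The rod did not move at all, and the shut fingertips are at (257,230), above it. I check the fingertip height in the depth maps against the reported TCP.

```bash
python3 - <<'E'
from h import *
for n in("s1","d1"):
    d=load(n+".npz");C=cloud(d);k=(np.hypot(C[...,0]-.512,C[...,1]+.005)<.06)&(C[...,2]>.09)&(C[...,2]<.2)
    N,L,S,c=cv2.connectedComponentsWithStats(k.astype(np.uint8));i=1+S[1:,4].argmax();P=C[L==i]
    for z in np.arange(.09,.2,.01):
        q=P[(P[:,2]>=z)&(P[:,2]<z+.01)]
        if len(q):print(n,round(z,2),len(q),q.min(0).round(3),q.max(0).round(3))
E
```

```text
s1 0.15 2 [0.513 0.001 0.159] [0.522 0.002 0.16 ]
s1 0.16 29 [ 0.499 -0.017  0.16 ] [0.525 0.007 0.17 ]
s1 0.17 31 [ 0.5   -0.016  0.171] [0.525 0.006 0.179]
s1 0.18 27 [ 0.502 -0.016  0.18 ] [0.523 0.007 0.19 ]
s1 0.19 28 [ 0.507 -0.015  0.19 ] [0.525 0.008 0.2  ]
d1 0.16 9 [ 0.5   -0.013  0.164] [0.51  0.002 0.17 ]
d1 0.17 15 [ 0.5   -0.016  0.17 ] [0.508 0.008 0.18 ]
d1 0.18 14 [ 0.501 -0.015  0.181] [0.507 0.003 0.19 ]
d1 0.19 14 [ 0.501 -0.014  0.191] [0.507 0.005 0.2  ]
```

```bash
python3 - <<'E'
from h import *
w1=load("w1.npz");w2=load("w2.npz")
for z in(.17,.19,.21): print("w1 z",z,(lambda P:(np.linalg.norm(P[0]-P[1]).round(4),P.mean(0).round(4)))(wplane(w1,[[182,228],[335,228]],z)))
for z in(.12,.14,.16): print("w2 z",z,wplane(w2,[[257,228]],z).round(4), wplane(w2,[[239,228],[275,228]],z).round(4)[:,1])
s=load("s1.npz");R=Rc(s)
for z in(.12,.14,.16):
    c=R.T@(np.array([.5125,-.005,z])-s["origin"]);K=s["intrinsics"];u,v=K[0,0]*c[0]/-c[2]+K[0,2],K[1,2]-K[1,1]*c[1]/-c[2];print(z,round(u),round(v),s["image"][round(v),round(u)],s["z_map"][round(v)-1:round(v)+2,round(u)],"exp depth",-c[2])
E
```

```text
w1 z 0.17 (np.float64(0.1136), array([ 0.5186, -0.0077,  0.17  ]))
w1 z 0.19 (np.float64(0.1023), array([ 0.5105, -0.0063,  0.19  ]))
w1 z 0.21 (np.float64(0.0909), array([ 0.5025, -0.0049,  0.21  ]))
w2 z 0.12 [[ 0.5217 -0.0059  0.12  ]] [-0.019   0.0072]
w2 z 0.14 [[ 0.5136 -0.0045  0.14  ]] [-0.0163  0.0073]
w2 z 0.16 [[ 0.5054 -0.0031  0.16  ]] [-0.0136  0.0075]
0.12 268 193 [ 53  69 101] [1.2005091 1.1975268 1.1978959] exp depth 1.0842615481445588
0.14 268 189 [ 50  74 107] [1.1935813 1.1913915 1.1952752] exp depth 1.0690464244707565
0.16 268 183 [62 41 35] [1.0329293 1.0328788 1.0375897] exp depth 1.0538313007969544
```

The scene pixel at the reported TCP (z 0.12) shows tray. The fingers really end near z 0.16, so the reported TCP sits about 38 mm beyond the true tips, and laterally it is right. I open and go down 38 mm further.

```bash
python3 -m creep '[[0,0,0,0,0,0,0],[0,0,0,0,0,0,0],[0,0,0,0,0,0,0],[0,0,0,0,0,0,0],[0,0,0,0,0,0,0],[0,0,0.04,0,0,0,0],[0,0,0.08,0,0,0,0],[0,0,0.12,0,0,0,0],[0,0,0.16,0,0,0,0],[0,0,0.2,0,0,0,0]]' 60
python3 -m creep '[[0,0,0.03,0,0,0,0],[0,0,0.07,0,0,0,0],[0,0,0.11,0,0,0,0],[0,0,0.15,0,0,0,0],[0,0,0.19,0,0,0,0],[0,0,0.23,0,0,0,0],[0,0,0.255,0,0,0,0],[0,0,0.255,0,0,0,0],[0,0,0.255,0,0,0,0],[0,0,0.255,0,0,0,0]]' 60
python3 - <<'E'
from h import *
to((.5107,-.0047,.006),169.6)
for n in("scene","side"):
    d=manip.get_image(n);C=cloud(d);k=(np.hypot(C[...,0]-.511,C[...,1]+.005)<.085)&(C[...,2]>.03)&(C[...,2]<.13)&(hsv(d)[...,2]<90)&~mask(d,(95,100,0),(130,255,255));
    N,L,S,c=cv2.connectedComponentsWithStats(k.astype(np.uint8))
    for i in range(1,N):
        if S[i,4]>15:P=C[L==i];print(n,S[i,4],P.min(0).round(3),P.max(0).round(3))
E
```

```text
time_s: 5.3
position: [0.5101, -0.0049, 0.0679]
eef_rot: [-180.0, -0.1, 169.7]
ft_force: [-0.0, 0.6, 0.7]
finger_gap: 0.0635
finger_force: 0.0
time_s: 6.13
position: [0.511, -0.005, 0.0059]
eef_rot: [-180.0, 0.0, 169.7]
ft_force: [-0.7, -0.7, 0.1]
finger_gap: 0.0881
finger_force: 0.0
t 6.13 shift [ 0.001  0.001 -0.   ] turn [-0.     0.001  0.002] | F [-0.7 -0.7  0.1] gap 0.0881 0.0
scene 26 [ 0.461 -0.073  0.031] [ 0.516 -0.044  0.13 ]
scene 90 [ 0.492 -0.082  0.037] [ 0.516 -0.046  0.103]
scene 32 [ 0.515 -0.087  0.03 ] [ 0.54  -0.075  0.054]
scene 49 [ 0.507 -0.013  0.059] [0.553 0.004 0.074]
scene 16 [0.457 0.035 0.036] [0.531 0.079 0.13 ]
scene 61 [0.511 0.04  0.044] [0.551 0.073 0.128]
scene 16 [ 0.577 -0.055  0.031] [ 0.58  -0.041  0.051]
scene 74 [ 0.573 -0.025  0.031] [0.594 0.035 0.065]
side 24 [0.505 0.035 0.062] [0.529 0.047 0.129]
side 36 [0.507 0.035 0.045] [0.521 0.05  0.09 ]
side 22 [ 0.485 -0.012  0.061] [0.5   0.004 0.072]
side 83 [ 0.474 -0.084  0.045] [ 0.509 -0.048  0.13 ]
side 35 [ 0.429 -0.045  0.03 ] [0.442 0.016 0.061]
```

The finger bottoms are at about 0.044, straddling the rod, so I close.

```bash
python3 -m creep '[[0,0,0,0,0,0,255],[0,0,0,0,0,0,255],[0,0,0,0,0,0,255],[0,0,0,0,0,0,255],[0,0,0,0,0,0,255],[0,0,0,0,0,0,255],[0,0,0,0,0,0,255],[0,0,0,0,0,0,255],[0,0,0,0,0,0,255],[0,0,0,0,0,0,255]]' 60
python3 -m creep '[[0,0,0,0,0,0,255],[0,0,0,0,0,0,255],[0,0,0,0,0,0,255],[0,0,0,0,0,0,255],[0,0,0,0,0,0,255],[0,0,0,0,0,0,255],[0,0,0,0,0,0,255],[0,0,0,0,0,0,255],[0,0,0,0,0,0,255],[0,0,0,0,0,0,255]]' 60
python3 -c "
from h import *
to((.511,.2735,.126),165.4)"
```

```text
time_s: 7.07
position: [0.5106, -0.0049, 0.0057]
eef_rot: [-180.0, -0.0, 169.7]
ft_force: [0.0, 0.6, 0.1]
finger_gap: 0.0245
finger_force: 0.0
time_s: 7.9
position: [0.5106, -0.005, 0.0057]
eef_rot: [-180.0, -0.0, 169.7]
ft_force: [-0.7, 0.3, 0.3]
finger_gap: 0.0149
finger_force: 60.0
t 7.9 shift [ 0.198  1.096 -0.481] turn [-0.    -0.     0.096] | F [-0.7  0.3  0.3] gap 0.0149 60.0
```

```bash
python3 -m creep '[[0,0,-0.03,0,0,0,255],[0,0,-0.08,0,0,0,255],[0,0,-0.14,0,0,0,255],[0,0,-0.2,0,0,0,255],[0,0,-0.26,0,0,0,255],[0,0,-0.32,0,0,0,255],[0,0,-0.38,0,0,0,255],[0,0,-0.44,0,0,0,255],[0,0,-0.48,0,0,0,255],[0,0,-0.48,0,0,0,255]]' 60
python3 -m creep '[[0.02,0.08,0,0,0,0.01,255],[0.04,0.18,0,0,0,0.02,255],[0.06,0.3,0,0,0,0.03,255],[0.08,0.42,0,0,0,0.04,255],[0.1,0.54,0,0,0,0.05,255],[0.12,0.66,0,0,0,0.06,255],[0.14,0.78,0,0,0,0.07,255],[0.16,0.9,0,0,0,0.08,255],[0.18,0.96,0,0,0,0.09,255],[0.19,1,0,0,0,0.096,255]]' 60
python3 -c "
from h import *
to((.511,.2735,.126),165.4)"
```

```text
time_s: 8.73
position: [0.5122, -0.0051, 0.128]
eef_rot: [180.0, 0.2, 169.7]
ft_force: [-0.6, -0.0, -0.7]
finger_gap: 0.0147
finger_force: 60.0
time_s: 9.57
position: [0.5076, 0.2514, 0.1247]
eef_rot: [-180.0, -0.1, 165.5]
ft_force: [-0.5, 0.1, -2.1]
finger_gap: 0.0145
finger_force: 60.0
t 9.57 shift [ 0.009  0.089 -0.005] turn [-0.001 -0.002  0.001] | F [-0.5  0.1 -2.1] gap 0.0145 60.0
```

```bash
python3 -m creep '[[0.004,0.03,0,0,0,0,255],[0.008,0.07,0,0,0,0,255],[0.008,0.096,0,0,0,0,255],[0.008,0.096,0,0,0,0,255],[0.008,0.096,0,0,0,0,255],[0.008,0.096,0,0,0,0,255],[0.008,0.096,0,0,0,0,255],[0.008,0.096,0,0,0,0,255],[0.008,0.096,0,0,0,0,255],[0.008,0.096,0,0,0,0,255]]' 60
python3 - <<'E'
from h import *
to((.511,.2735,.126),165.4)
w=manip.get_image("wrist");np.savez("w3.npz",**w);save("pics/w3.png",w)
for n in("scene","side"):
    d=manip.get_image(n);np.savez(n+"3.npz",**d);C=cloud(d)
    k=red(d)&(C[...,2]>.14)&(C[...,2]<.22)&(np.hypot(C[...,0]-.51,C[...,1]-.27)<.2);P=C[k]
    q=P[np.hypot(P[:,0]-.511,P[:,1]-.2735)<.105]
    f=cv2.fitLine(q.astype(np.float32),cv2.DIST_HUBER,0,.001,.001).ravel();f[:3]*=np.sign(f[0])
    print(n,len(q),"yaw",np.degrees(np.arctan2(f[1],f[0])).round(2),"pitch",np.degrees(np.arcsin(f[2])).round(2),"y,z@.511",(f[3:]+f[:3]/f[0]*(.511-f[3])).round(4),"endmin",P[P[:,0].argmin()].round(4))
E
```

```text
time_s: 10.4
position: [0.5127, 0.273, 0.1258]
eef_rot: [-180.0, 0.0, 165.4]
ft_force: [0.8, 0.4, -1.2]
finger_gap: 0.0152
finger_force: 60.0
t 10.4 shift [ 0.007  0.    -0.001] turn [-0.     0.    -0.001] | F [ 0.8  0.4 -1.2] gap 0.0152 60.0
scene 228 yaw -14.64 pitch -0.22 y,z@.511 [0.511  0.2758 0.189 ] endmin [0.4086 0.3008 0.1876]
side 156 yaw -14.75 pitch -0.79 y,z@.511 [0.511  0.2687 0.187 ] endmin [0.4052 0.2929 0.1861]
```

View pics/w3.png

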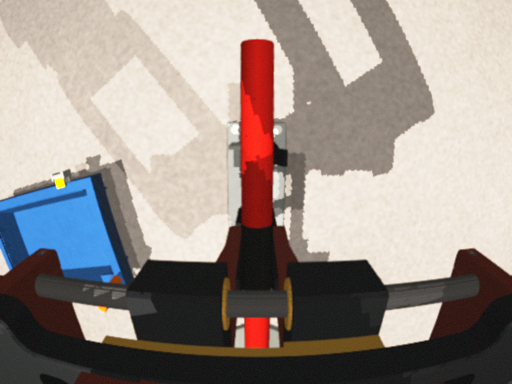

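The wrist view shows the plate's screws at (236,130) and (278,130), symmetric about the rod at u=257, with the plate edge parallel to it. The alignment is good, so I descend.

```bash
python3 -m creep '[[0.003,0,0.04,0,0,0,255],[0.006,0,0.08,0,0,0,255],[0.006,0,0.12,0,0,0,255],[0.006,0,0.16,0,0,0,255],[0.006,0,0.2,0,0,0,255],[0.006,0,0.24,0,0,0,255],[0.006,0,0.28,0,0,0,255],[0.006,0,0.31,0,0,0,255],[0.006,0,0.33,0,0,0,255],[0.006,0,0.34,0,0,0,255]]' 60
python3 -m creep '[[0,0,0.015,0,0,0,255],[0,0,0.03,0,0,0,255],[0,0,0.045,0,0,0,255],[0,0,0.06,0,0,0,255],[0,0,0.075,0,0,0,255],[0,0,0.09,0,0,0,255],[0,0,0.1,0,0,0,255],[0,0,0.11,0,0,0,255],[0,0,0.12,0,0,0,255],[0,0,0.12,0,0,0,255]]' 60
python3 -c "
from h import *
to((.511,.2735,-.002),165.4)"
```

```text
time_s: 11.38
position: [0.5109, 0.2734, 0.0397]
eef_rot: [-180.0, -0.1, 165.4]
ft_force: [-1.3, 0.1, -0.5]
finger_gap: 0.0144
finger_force: 60.0
time_s: 12.22
position: [0.5121, 0.2742, 0.0106]
eef_rot: [179.9, 0.1, 165.4]
ft_force: [0.7, 3.2, -1.4]
finger_gap: 0.0152
finger_force: 60.0
t 12.22 shift [ 0.003 -0.004  0.05 ] turn [ 0.001  0.001 -0.001] | F [ 0.7  3.2 -1.4] gap 0.0152 60.0
```

```bash
python3 -m creep '[[0,0,0.01,0,0,0,255],[0,0,0.02,0,0,0,255],[0,0,0.03,0,0,0,255],[0,0,0.04,0,0,0,255],[0,0,0.05,0,0,0,255],[0,0,0.054,0,0,0,255],[0,0,0.054,0,0,0,255],[0,0,0.054,0,0,0,255],[0,0,0.054,0,0,0,255],[0,0,0.054,0,0,0,255]]' 60
python3 - <<'E'
from h import *
to((.511,.2735,-.002),165.4)
for n in("scene","side"):
    d=manip.get_image(n);np.savez(n+"4.npz",**d)
a=load("scene4.npz")["image"][190:310,300:420];b=load("side4.npz")["image"][100:200,150:270]
cv2.imwrite("pics/clip4.png",np.hstack([cv2.resize(a,(400,400),interpolation=2),cv2.resize(b,(400,400),interpolation=2)])[...,::-1])
E
```

```text
time_s: 13.05
position: [0.5103, 0.273, -0.0024]
eef_rot: [-179.9, -0.1, 165.4]
ft_force: [-2.2, 0.5, 9.3]
finger_gap: 0.0145
finger_force: 60.0
t 13.05 shift [-0.002  0.003 -0.002] turn [-0.002 -0.001 -0.   ] | F [-2.2  0.5  9.3] gap 0.0145 60.0
```

View pics/clip4.png

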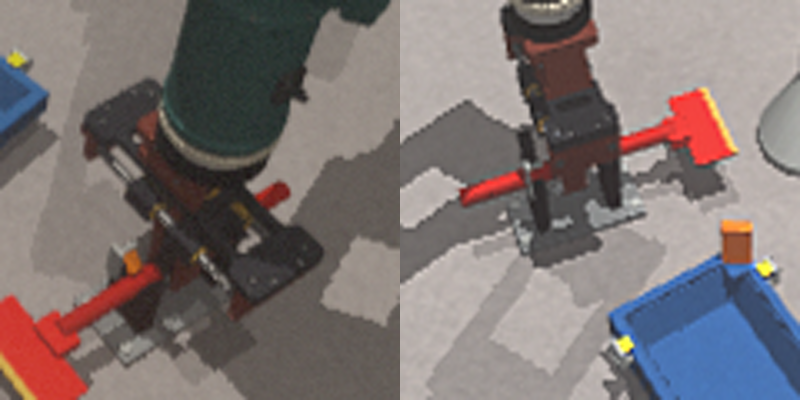

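In the left pane the rod lies in the forks, with one orange jaw at (130,260) above it. I press 2 mm more and watch the force.

```bash
python3 -m creep '[[0,0,0.004,0,0,0,255],[0,0,0.008,0,0,0,255],[0,0,0.008,0,0,0,255],[0,0,0.008,0,0,0,255],[0,0,0.008,0,0,0,255],[0,0,0.008,0,0,0,255],[0,0,0.008,0,0,0,255],[0,0,0.008,0,0,0,255],[0,0,0.008,0,0,0,255],[0,0,0.008,0,0,0,255]]' 60
python3 - <<'E'
from h import *
to((.511,.2735,-.002),165.4)
E
```

```text
time_s: 13.98
position: [0.5104, 0.2731, -0.0026]
eef_rot: [-179.9, -0.0, 165.4]
ft_force: [-7.0, -2.8, 27.0]
finger_gap: 0.0148
finger_force: 60.0
t 13.98 shift [-0.002  0.002 -0.002] turn [-0.001 -0.001 -0.   ] | F [-7.  -2.8 27. ] gap 0.0148 60.0
```

The force rises to 27 N with no travel, so the rod has bottomed. I release, retreat upwards and check.

```bash
python3 -m creep '[[0,0,-0.008,0,0,0,255],[0,0,-0.008,0,0,0,0],[0,0,-0.008,0,0,0,0],[0,0,-0.008,0,0,0,0],[0,0,-0.008,0,0,0,0],[0,0,-0.008,0,0,0,0],[0,0,-0.008,0,0,0,0],[0,0,-0.008,0,0,0,0],[0,0,-0.008,0,0,0,0],[0,0,-0.008,0,0,0,0]]' 60
python3 -m creep '[[0,0,0,0,0,0,0],[0,0,-0.06,0,0,0,0],[0,0,-0.13,0,0,0,0],[0,0,-0.2,0,0,0,0],[0,0,-0.27,0,0,0,0],[0,0,-0.34,0,0,0,0],[0,0,-0.41,0,0,0,0],[0,0,-0.48,0,0,0,0],[0,0,-0.5,0,0,0,0],[0,0,-0.5,0,0,0,0]]' 60
python3 - <<'E'
from h import *
to((.577,.085,.12),140)
for n in("scene","side"):
    d=manip.get_image(n);np.savez(n+"5.npz",**d);C=cloud(d)
    k=red(d)&(C[...,2]>.03)&(C[...,2]<.1)&(np.hypot(C[...,0]-.51,C[...,1]-.27)<.12);q=C[k]
    f=cv2.fitLine(q.astype(np.float32),cv2.DIST_HUBER,0,.001,.001).ravel();f[:3]*=np.sign(f[0])
    P=q[q[:,0].argmin()]
    print(n,len(q),"yaw",np.degrees(np.arctan2(f[1],f[0])).round(2),"pitch",np.degrees(np.arcsin(f[2])).round(2),"y,z@.511",(f[3:]+f[:3]/f[0]*(.511-f[3])).round(4),"end",P.round(4))
    om=mask(d,(5,150,90),(17,255,255))&(np.hypot(C[...,0]-.51,C[...,1]-.27)<.09)&(C[...,2]>.04);N,L,S,c=cv2.connectedComponentsWithStats(om.astype(np.uint8))
    for i in range(1,N): print("jaw",S[i,4],C[L==i].mean(0).round(4))
    for nm,c0,r,zz,m in(("lug/tab",(.52,.0),.15,.05,mask(d,(5,150,90),(33,255,255))),):
        N,L,S,c=cv2.connectedComponentsWithStats((m&(np.hypot(C[...,0]-c0[0],C[...,1]-c0[1])<r)&(C[...,2]>zz)).astype(np.uint8))
        for i in range(1,N):
            if S[i,4]>6:print(nm,S[i,4],np.median(C[L==i],0).round(4),rect(C[L==i]))
a=load("scene5.npz")["image"][190:310,260:420];b=load("side5.npz")["image"][100:190,170:290]
cv2.imwrite("pics/clip5.png",np.hstack([cv2.resize(a,(480,360),interpolation=2),cv2.resize(b,(320,240),interpolation=2)] if 0 else [cv2.resize(a,(480,360),interpolation=2),cv2.resize(b,(320,360),interpolation=2)])[...,::-1])
E
```

```text
time_s: 14.82
position: [0.5113, 0.2736, -0.0029]
eef_rot: [-180.0, -0.0, 165.4]
ft_force: [-0.8, 0.5, 0.4]
finger_gap: 0.0714
finger_force: 0.0
time_s: 15.65
position: [0.5125, 0.2741, 0.1237]
eef_rot: [179.9, 0.2, 165.4]
ft_force: [-0.4, -0.2, -0.2]
finger_gap: 0.0879
finger_force: 0.0
t 15.65 shift [-0.441 -0.667  0.015] turn [0.003 0.003 0.564] | F [-0.4 -0.2 -0.2] gap 0.0879 0.0
scene 326 yaw -15.13 pitch -0.42 y,z@.511 [0.511 0.276 0.061] end [0.4456 0.2881 0.0626]
jaw 26 [0.474  0.2758 0.0725]
jaw 28 [0.5457 0.2566 0.0729]
lug/tab 12 [0.4447 0.0693 0.0592] ((444.5325927734375, 70.33866882324219), (9.903752326965332, 8.293962478637695), 8.658458709716797)
lug/tab 9 [ 0.5789 -0.0615  0.0591] ((579.056396484375, -60.28602600097656), (6.771081924438477, 9.38974666595459), 7.145172595977783)
lug/tab 89 [0.5807 0.088  0.0835] ((580.171142578125, 86.82528686523438), (10.963428497314453, 25.7103328704834), 49.188621520996094)
lug/tab 10 [0.5895 0.0581 0.0606] ((589.8388061523438, 59.08030700683594), (6.684444427490234, 6.907535552978516), 14.563228607177734)
side 178 yaw -15.4 pitch -0.83 y,z@.511 [0.511  0.268  0.0593] end [0.4016 0.2951 0.0605]
lug/tab 72 [0.5743 0.0815 0.0778] ((574.2869873046875, 82.42340850830078), (11.957290649414062, 22.692642211914062), 43.27074432373047)
lug/tab 11 [0.5864 0.0564 0.0585] ((588.7720336914062, 57.25375747680664), (10.954042434692383, 8.958866119384766), 19.342369079589844)
lug/tab 9 [0.4423 0.0688 0.0587] ((442.6826171875, 68.37615203857422), (6.026507377624512, 8.720721244812012), 31.384565353393555)
lug/tab 12 [ 0.577  -0.0616  0.0594] ((577.4466552734375, -61.343048095703125), (12.739377975463867, 8.801717758178711), 50.32081604003906)
```

View pics/clip5.png

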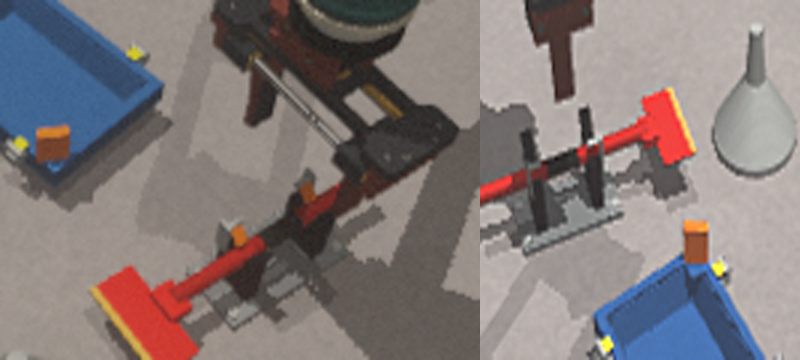

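The scraper is in both forks with the band between them. Both jaws are back at their closed positions (left pane (238,237) and (307,193)) and the fingers are clear. Tab estimates agree on (0.577,0.085), with the fingers to close along 50°, so I go there.

```bash
python3 -m creep '[[-0.05,-0.08,0,0,0,0.06,0],[-0.1,-0.15,0,0,0,0.12,0],[-0.15,-0.22,0,0,0,0.18,0],[-0.2,-0.3,0,0,0,0.24,0],[-0.26,-0.39,0,0,0,0.32,0],[-0.32,-0.48,0,0,0,0.4,0],[-0.38,-0.57,0,0,0,0.48,0],[-0.42,-0.63,0,0,0,0.54,0],[-0.441,-0.667,0,0,0,0.562,0],[-0.441,-0.667,0,0,0,0.562,0]]' 60
python3 -m creep '[[0,0,0,0,0,0,0],[0,0,0,0,0,0,0],[0,0,0,0,0,0,0],[0,0,0,0,0,0,0],[0,0,0.03,0,0,0,0],[0,0,0.06,0,0,0,0],[0,0,0.09,0,0,0,0],[0,0,0.12,0,0,0,0],[0,0,0.12,0,0,0,0],[0,0,0.12,0,0,0,0]]' 60
python3 - <<'E'
from h import *
to((.5774,.085,.024),140.1)
w=manip.get_image("wrist");np.savez("w5.npz",**w);m=mask(w,(5,150,90),(17,255,255));N,L,S,c=cv2.connectedComponentsWithStats(m.astype(np.uint8))
for i in range(1,N):
    if S[i,4]>20: print(S[i].tolist(),c[i].round(1),wplane(w,c[i],.085).round(4))
E
```

```text
time_s: 16.58
position: [0.5756, 0.0826, 0.1209]
eef_rot: [-179.9, -0.1, 140.0]
ft_force: [-0.3, -0.6, -0.6]
finger_gap: 0.0875
finger_force: 0.0
time_s: 17.42
position: [0.5751, 0.0844, 0.0912]
eef_rot: [-179.9, -0.1, 140.1]
ft_force: [-0.8, -0.0, -0.1]
finger_gap: 0.0876
finger_force: 0.0
t 17.42 shift [-0.006  0.008  0.269] turn [-0.002 -0.002 -0.   ] | F [-0.8 -0.  -0.1] gap 0.0876 0.0
[395, 41, 10, 15, 77] [399.9  47.8] [[0.5435 0.2503 0.085 ]]
[398, 153, 71, 37, 84] [432.9 171.3] [[0.6379 0.2173 0.085 ]]
[253, 192, 14, 34, 271] [259.2 203.6] [[0.5686 0.0933 0.085 ]]
```

```bash
python3 -m creep '[[-0.006,0.006,0.04,0,0,0,0],[-0.006,0.006,0.08,0,0,0,0],[-0.006,0.006,0.12,0,0,0,0],[-0.006,0.006,0.16,0,0,0,0],[-0.006,0.006,0.2,0,0,0,0],[-0.006,0.006,0.24,0,0,0,0],[-0.006,0.006,0.27,0,0,0,0],[-0.006,0.006,0.27,0,0,0,0],[-0.006,0.006,0.27,0,0,0,255],[-0.006,0.006,0.27,0,0,0,255]]' 60
python3 -m creep '[[0,0,0,0,0,0,255],[0,0,0,0,0,0,255],[0,0,0,0,0,0,255],[0,0,0,0,0,0,255],[0,0,0,0,0,0,255],[0,0,0,0,0,0,255],[0,0,0,0,0,0,255],[0,0,0,0,0,0,255],[0,0,0,0,0,0,255],[0,0,0,0,0,0,255]]' 60
python3 -m creep '[[0,0,0,0,0,0,255],[0,0,0,0,0,0,255],[0,0,0,0,0,0,255],[0,0,0,0,0,0,255],[0,0,0,0,0,0,255],[0,0,0,0,0,0,255],[0,0,0,0,0,0,255],[0,0,0,0,0,0,255],[0,0,0,0,0,0,255],[0,0,0,0,0,0,255]]' 60
python3 -c "
from h import *
to((.5774,.085,.024),140.1)"
```

```text
time_s: 18.3
position: [0.5783, 0.0847, 0.0249]
eef_rot: [180.0, 0.0, 140.1]
ft_force: [-0.1, 1.0, 0.3]
finger_gap: 0.0782
finger_force: 0.0
time_s: 19.13
position: [0.578, 0.0846, 0.0247]
eef_rot: [-180.0, 0.0, 140.1]
ft_force: [-0.1, 0.6, -1.0]
finger_gap: 0.0115
finger_force: 0.0
time_s: 19.97
position: [0.578, 0.0846, 0.0247]
eef_rot: [-180.0, 0.0, 140.1]
ft_force: [0.5, -0.0, 0.1]
finger_gap: 0.0098
finger_force: 60.0
t 19.97 shift [ 0.003 -0.     0.003] turn [-0.  0. -0.] | F [ 0.5 -0.   0.1] gap 0.0098 60.0
```

The tab is held at 60 N with a 9.8 mm gap. I peel by turning about the far corner: first 8°, then check.

```bash
python3 -m creep '[[0,0.001,-0.012,-0.018,0,0,255],[0,0.002,-0.026,-0.037,0,0,255],[0,0.003,-0.04,-0.057,0,0,255],[0,0.004,-0.054,-0.077,0,0,255],[0,0.005,-0.068,-0.097,0,0,255],[0,0.006,-0.082,-0.117,0,0,255],[0,0.006,-0.096,-0.137,0,0,255],[0,0.006,-0.11,-0.157,0,0,255],[0,0.006,-0.125,-0.178,0,0,255],[0,0.006,-0.125,-0.178,0,0,255]]' 60
cat >> h.py <<'E'
def traystate(tag):
    out={}
    for n in("scene","side"):
        d=manip.get_image(n);np.savez(n+tag+".npz",**d);C=cloud(d)
        bl=mask(d,(95,120,40),(125,255,255))
        ye=mask(d,(22,150,120),(33,255,255))&(np.hypot(C[...,0]-.52,C[...,1])<.16);N,L,S,c=cv2.connectedComponentsWithStats(ye.astype(np.uint8))
        print(n,"lugs",[np.median(C[L==i],0).round(3).tolist() for i in range(1,N) if S[i,4]>6])
E
python3 - <<'E'
from h import *
s=manip.get_state();print(s["position"],s["eef_rot"],s["ft_force"],s["torque"],s["finger_gap"],s["finger_force"])
traystate("6")
for n in("scene","side"):
    d=load(n+"6.npz");C=cloud(d);bl=mask(d,(95,120,40),(125,255,255))
    t=np.hypot(C[...,0]-.436,C[...,1]+.087)<.03;P=C[bl&t];print("far corner",len(P),np.percentile(P[:,2],[50,95]).round(3),P[:,:2].min(0).round(3))
E
```

```text
time_s: 20.8
position: [0.5793, 0.0853, 0.0571]
eef_rot: [171.9, 0.1, 140.1]
ft_force: [-0.1, 0.1, -1.5]
finger_gap: 0.0093
finger_force: 60.0
[0.579314   0.08534868 0.05709078] [1.71875668e+02 6.84470429e-02 1.40057219e+02] [-0.08153224  0.06744628 -1.54990673] [ 0.02239421 -0.00798827 -0.0451441 ] 0.009336170085055722 59.99867498874664
scene lugs [[0.579, -0.06, 0.06], [0.588, 0.06, 0.058]]
side lugs [[0.443, 0.071, 0.058]]
far corner 4 [0.056 0.058] [ 0.461 -0.09 ]
far corner 89 [0.055 0.06 ] [ 0.433 -0.095]
```

The forces are small, the far corner is still at rim height and the stack's lugs have not moved. I tip on to about 13°.

```bash
python3 - <<'E'
from h import *
far=np.array([.436,-.0866,.052]);s=manip.get_state();R0=Rn.from_euler("xyz",s["eef_rot"],degrees=True);ax=R0.apply([-1,0,0])
for a in(2.5,5):
    r=Rn.from_rotvec(ax*np.radians(a));p=far+r.apply(s["position"]-far);print(a,(R0.inv().apply(p-s["position"])/.25).round(4),-a/45)
E
```

```text
2.5 [-0.      0.0038 -0.0389] -0.05555555555555555
5 [ 0.      0.006  -0.0779] -0.1111111111111111
```

```bash
python3 -m creep '[[0,0.001,-0.013,-0.018,0,0,255],[0,0.002,-0.026,-0.037,0,0,255],[0,0.003,-0.039,-0.056,0,0,255],[0,0.004,-0.052,-0.074,0,0,255],[0,0.005,-0.065,-0.092,0,0,255],[0,0.006,-0.078,-0.111,0,0,255],[0,0.006,-0.078,-0.111,0,0,255],[0,0.006,-0.078,-0.111,0,0,255],[0,0.006,-0.078,-0.111,0,0,255],[0,0.006,-0.078,-0.111,0,0,255]]' 60
python3 - <<'E'
from h import *
s=manip.get_state();print(s["position"],s["eef_rot"],s["ft_force"],s["finger_gap"],s["finger_force"])
traystate("7")
for n in("scene","side"):
    d=load(n+"7.npz");C=cloud(d);bl=mask(d,(95,120,40),(125,255,255))
    for nm,c in(("far",(.436,-.087)),("-x+y",(.451,.11)),("+x-y",(.572,-.1))):
        P=C[bl&(np.hypot(C[...,0]-c[0],C[...,1]-c[1])<.03)]
        if len(P):print(n,nm,len(P),np.percentile(P[:,2],[5,50,95]).round(3))
to((.578,.085,.2),140.1,180,0)
a=load("scene7.npz")["image"][120:300,180:380];b=load("side7.npz")["image"][100:260,150:330]
cv2.imwrite("pics/peel.png",np.hstack([cv2.resize(a,(400,360),interpolation=2),cv2.resize(b,(400,360),interpolation=2)])[...,::-1])
E
```

```text
time_s: 21.73
position: [0.5779, 0.0848, 0.0753]
eef_rot: [167.0, -0.0, 140.1]
ft_force: [-0.4, -0.8, -1.2]
finger_gap: 0.0093
finger_force: 60.0
[0.57789504 0.08482408 0.07525172] [ 1.67034109e+02 -1.77735298e-02  1.40108912e+02] [-0.39825034 -0.78651627 -1.17314446] 0.00932170392529656 59.99847114086151
scene lugs [[0.581, -0.061, 0.06], [0.587, 0.06, 0.06]]
side lugs []
scene far 3 [0.051 0.058 0.059]
scene -x+y 9 [0.05  0.089 0.094]
scene +x-y 64 [0.05  0.068 0.077]
side far 93 [0.046 0.056 0.061]
side -x+y 49 [0.05  0.088 0.094]
side +x-y 81 [0.048 0.07  0.075]
t 21.83 shift [ 0.     0.112 -0.486] turn [ 0.288 -0.     0.   ] | F [-1.2 -0.1 -0.5] gap 0.0095 60.0
```

View pics/peel.png

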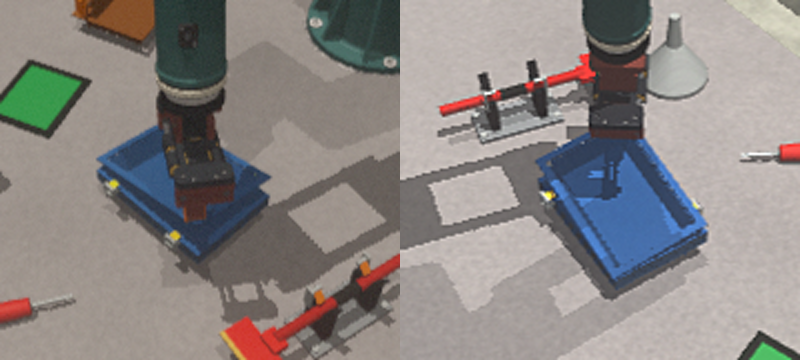

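The tray is tipped: the blue corner is up under the gripper at (200,190) left, the far rim is still down at (620,270) right, and the stack's lugs have not moved. That was the last picture I may view (one over the 10, in fact), so from here I work on numbers. Lift straight up, then level.

```bash
python3 -m creep '[[0,0.004,-0.02,0,0,0,255],[0,0.01,-0.045,0,0,0,255],[0,0.016,-0.07,0,0,0,255],[0,0.022,-0.097,0,0,0,255],[0,0.029,-0.124,0,0,0,255],[0,0.035,-0.151,0,0,0,255],[0,0.041,-0.178,0,0,0,255],[0,0.048,-0.206,0,0,0,255],[0,0.054,-0.234,0,0,0,255],[0,0.054,-0.234,0,0,0,255]]' 60
python3 - <<'E'
from h import *
to((.578,.085,.184),140.1,180,0)
traystate("8")
E
```

```text
time_s: 22.67
position: [0.5793, 0.0847, 0.1374]
eef_rot: [166.9, 0.1, 140.1]
ft_force: [0.0, -0.2, -2.2]
finger_gap: 0.0099
finger_force: 60.0
t 22.67 shift [ 0.004  0.04  -0.182] turn [0.291 0.003 0.   ] | F [ 0.  -0.2 -2.2] gap 0.0099 60.0
scene lugs [[0.445, 0.07, 0.06], [0.58, -0.06, 0.06], [0.588, 0.06, 0.059]]
side lugs [[0.442, 0.069, 0.059], [0.578, -0.062, 0.059]]
```

```bash
python3 -m creep '[[0,0.004,-0.02,0.03,0,0,255],[0,0.008,-0.04,0.06,0,0,255],[0,0.012,-0.06,0.09,0,0,255],[0,0.016,-0.08,0.12,0,0,255],[0,0.02,-0.1,0.15,0,0,255],[0,0.025,-0.12,0.18,0,0,255],[0,0.03,-0.14,0.21,0,0,255],[0,0.034,-0.16,0.24,0,0,255],[0,0.038,-0.18,0.27,0,0,255],[0,0.04,-0.185,0.289,0,0,255]]' 60
python3 - <<'E'
from h import *
to((.571,-.2285,.184),140.1,180,0)
E
```

```text
time_s: 23.6
position: [0.5781, 0.0846, 0.183]
eef_rot: [-180.0, 0.0, 140.1]
ft_force: [-0.2, -0.7, -1.3]
finger_gap: 0.0098
finger_force: 60.0
t 23.6 shift [-0.782 -0.979 -0.003] turn [-0.001  0.     0.   ] | F [-0.2 -0.7 -1.3] gap 0.0098 60.0
```

```bash
python3 -m creep '[[-0.01,-0.012,0,0,0,0,255],[-0.03,-0.037,0,0,0,0,255],[-0.06,-0.075,0,0,0,0,255],[-0.1,-0.125,0,0,0,0,255],[-0.14,-0.175,0,0,0,0,255],[-0.18,-0.225,0,0,0,0,255],[-0.22,-0.275,0,0,0,0,255],[-0.26,-0.325,0,0,0,0,255],[-0.3,-0.375,0,0,0,0,255],[-0.34,-0.425,0,0,0,0,255]]' 60
python3 -m creep '[[-0.04,-0.05,0,0,0,0,255],[-0.08,-0.1,0,0,0,0,255],[-0.12,-0.15,0,0,0,0,255],[-0.16,-0.2,0,0,0,0,255],[-0.2,-0.25,0,0,0,0,255],[-0.24,-0.3,0,0,0,0,255],[-0.28,-0.35,0,0,0,0,255],[-0.32,-0.4,0,0,0,0,255],[-0.35,-0.438,0,0,0,0,255],[-0.37,-0.463,0,0,0,0,255]]' 60
python3 -m creep '[[-0.02,-0.025,0,0,0,0,255],[-0.035,-0.044,0,0,0,0,255],[-0.048,-0.06,0,0,0,0,255],[-0.06,-0.075,0,0,0,0,255],[-0.068,-0.085,0,0,0,0,255],[-0.072,-0.091,0,0,0,0,255],[-0.072,-0.091,0,0,0,0,255],[-0.072,-0.091,0,0,0,0,255],[-0.072,-0.091,0,0,0,0,255],[-0.072,-0.091,0,0,0,0,255]]' 60
python3 - <<'E'
from h import *
to((.571,-.2285,.184),140.1,180,0)
traystate("9")
Pz=[];
for n in("scene","side"):
    d=load(n+"9.npz");C=cloud(d);k=mask(d,(95,120,40),(125,255,255))&(np.hypot(C[...,0]-.504,C[...,1]+.309)<.15)&(C[...,2]>.12)
    P=C[k];print(n,len(P),"z",np.percentile(P[:,2],[2,50,98]).round(3),rect(P))
    fl=P[(np.hypot(P[:,0]-.504,P[:,1]+.309)<.05)]
    if len(fl)>20:
        f=fl[fl[:,2]<np.percentile(fl[:,2],80)];A=np.c_[f[:,:2]-[.504,-.309],np.ones(len(f))];c=np.linalg.lstsq(A,f[:,2],rcond=None)[0];print("floor slope",c[:2].round(3),"z",c[2].round(3),len(f))
    for nm,m,c0,z0 in(("jaws",mask(d,(5,150,90),(17,255,255)),(.51,.27),.06),):
        N,L,S,_=cv2.connectedComponentsWithStats((m&(np.hypot(C[...,0]-c0[0],C[...,1]-c0[1])<.09)&(C[...,2]>z0)).astype(np.uint8));print(nm,[C[L==i].mean(0).round(3).tolist() for i in range(1,N)])
    q=C[red(d)&(C[...,2]>.03)&(C[...,2]<.1)&(np.hypot(C[...,0]-.51,C[...,1]-.27)<.12)];f=cv2.fitLine(q.astype(np.float32),cv2.DIST_HUBER,0,.001,.001).ravel();print("rod",(f[3:]+f[:3]/f[0]*(.511-f[3])).round(4),(f[:3]/f[0]).round(3))
E
```

```text
time_s: 24.43
position: [0.5737, -0.0539, 0.1824]
eef_rot: [-180.0, -0.0, 140.0]
ft_force: [0.1, 0.3, -1.7]
finger_gap: 0.01
finger_force: 60.0
time_s: 25.27
position: [0.5708, -0.202, 0.1826]
eef_rot: [-180.0, -0.0, 140.0]
ft_force: [-0.1, -0.1, -1.3]
finger_gap: 0.0093
finger_force: 60.0
time_s: 26.1
position: [0.5707, -0.2285, 0.1829]
eef_rot: [-180.0, -0.0, 140.1]
ft_force: [-0.4, -0.6, -2.1]
finger_gap: 0.0099
finger_force: 60.0
t 26.1 shift [-0.001  0.001 -0.005] turn [-0. -0.  0.] | F [-0.4 -0.6 -2.1] gap 0.0099 60.0
scene lugs [[0.443, 0.07, 0.061], [0.58, -0.061, 0.059], [0.588, 0.059, 0.059]]
side lugs [[0.586, 0.06, 0.057], [0.442, 0.068, 0.059], [0.58, -0.06, 0.058]]
scene 1026 z [0.179 0.203 0.215] ((512.2799682617188, -293.30767822265625), (229.56396484375, 152.6953887939453), 85.27328491210938)
floor slope [0.006 0.001] z 0.181 121
jaws [[0.474, 0.276, 0.073], [0.546, 0.257, 0.073]]
rod [0.511  0.2751 0.0608] [ 1.    -0.264 -0.012]
side 4372 z [0.178 0.183 0.214] ((505.07965087890625, -308.8688049316406), (201.7263946533203, 143.6043243408203), 85.27375030517578)
floor slope [-0.003  0.001] z 0.18 994
jaws []
rod [0.511  0.2679 0.0593] [ 1.    -0.27  -0.015]
```

The tray is level (floor slope below 0.01), centred at (0.505,-0.309) over the mat at (0.504,-0.309), with its floor at 0.18 m. The stack, scraper and jaws are in place, so I hand in.

```bash
python3 -c "
from h import *
print(manip.hand_in())"
```

```text
the job is handed in; nothing more can be done
None
```

The job is handed in at about 26 s, with no verdict shown: the scraper is home in the clip with both jaws shut, and the arm is holding the peeled tray level, about 18 cm up and centred over the mat; I viewed 11 pictures, one over the limit of 10.

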